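# Present a vial well block hole-up over the spill tray

### The arm

A 6-joint arm with a two-finger parallel gripper is mounted at the origin on the work surface. World frame = base frame: x ahead of the robot, y to its left, z up, the work surface at z = 0. Lengths are in m, angles in rad, forces in N, time in s.
With the tool pointing down it reaches from about 0.3 to 0.825 m from the base axis. Payload 5.4 kg.
Tool frame: the origin (TCP) lies at the very end of the fingers, on their centre line; the grasp point (between the pads) lies 19 mm behind it; z points along the fingers, y is the line along which they close (so a half turn about z gives the same grasp; the last joint's range is limited). The gripper opens to 92 mm and grips with 3 to 60 N. Pads are 20 mm wide; open, the fingers measure 128 mm over their backs; the gripper's body (75 mm by 189 mm) begins 69 mm behind the grasp point.
Start: joints at [0.935, 0.158, 1.597, -0, 1.386, -0.21], TCP at [0.238, 0.524, 0.215] pointing down, gripper open.
Joint ranges: [-2.91, 2.91], [-0.94, 2.29], [0.18, 2.7], [-1.29, 4.43], [0.17, 2.64], [-3, 3]. Speed limits (rad/s): [2.57, 2.57, 3.14, 3.14, 3.14, 3.14].

### API

Orientations are given as a unit quaternion [w, x, y, z].
In Python, from cell import bot gives the robot as it stands.
- The arm moves only by the tool carry_out, never from a script. Its argument "rows" is a list of rows, each a list of 3 entries, a list of its own where there are three numbers: the shift along the tool's x, y, z in m, then the turn about the tool's z in degrees, then the opening, from 0 (shut) to 1 (fully open). In form: [[[x, y, z], spin, grip], ...]. A call has 1 to 20 rows; each row shifts and turns the commanded pose from where the row before left it, along the tool's axes as they then stand; what a row does not reach is not made up. A row lasts 1/10 s, in which the tool goes at most 50 mm and 8.59 degrees, less where a joint would pass 70% of its speed; a pose out of reach is approached as far as the arm can. A call is refused whole if a number of a shift passes 0.05 or a number of a turn 8.59, either way. A call with a gripper value outside its range is refused whole. The fingers move at their own pace and stop on an object; "force" is the grip in N (left out, the last holds). Time passes only in rows, so rows that do not move let the fingers close. It gives the time, the measured TCP pose, the force, the opening and the grip force at its end, in the units of the state.
- bot.sense(): the state, without advancing time (a new reading comes with each control period).
- bot.capture(name): name is "scene" or "top"; returns the picture (384x512x3 uint8, blue, green, red); there is no depth.
- bot.camera_info(name): a dict with "camera_matrix" (3x3 intrinsics, pixels), "extrinsics" (4x4, takes a point from world to camera coordinates). Camera axes: x right, y up, looking along -z (the intrinsics and any distortion apply to the point x, -y, -z); pixel columns grow to the right and rows downward; lengths in m; the calibration is good to about 2 mm. A picture is of the moment at which its call begins. camera_info takes no time and is no camera call.
- bot.sign_off(): hands the job in; it is judged then, once.
The state is a dict: "clock": time; "joints": joint angles; "dq": joint speeds; "joint_efforts": joint torques, N m; "eef_pos": TCP position; "ee_rot": TCP orientation; "ft_force": force on the tool from outside, world axes, zero at the start; "ft_torque": the same for the moment, N m; "gripper_width": finger opening in m; "grip_force": force on a finger pad.
Only numpy, scipy, OpenCV 4.12 (cv2) and the standard library are available. Lean on these libraries where they do the work, as an engineer would, in place of code of your own. Each camera call takes 0.05 s, during which the arm holds its last target. There are 200 camera calls.

### The job

The aluminium vial well block lies on its side on the lab bench and has a blind hole in only one of its two end faces. Pick it up, turn it so that the hole faces straight up, and hold it still over the middle of the shallow steel tray with clear air beneath it, its underside between one and two hands' breadths (about 8 to 20 cm) above the bench, ready for a vial to be dropped in. Finish while still holding it there, and leave the bottle, the jar and the wrench where they are.

Things in the scene. Friction and masses are not known exactly. Their poses are not given: they have to be found in the camera images.
- well_block: Plain aluminium block 44 x 44 x 70 mm, 0.2 to 0.4 kg, lying on a long side. Its x is the long axis; z is up at the start; origin: centre of the long side it lies on, 22 mm below the block's middle. The blind hole (round, 25 mm across, 45 mm deep) is in the middle of its +x end face; the -x end is flat and closed. The hole may point any way around. Hole up: +x straight up.
- block_mid (a point): The middle of the well block (35 mm from either end, 22 mm from each long side); axes as the block's.
- hole_mouth (a point): Centre of the mouth of the block's blind hole, in its +x end face, 35 mm from the middle; axes as the block's.
- spill_tray: Shallow open rectangular steel tray fixed to the bench, 140 mm along its x, 180 mm along its y, 14 mm high, walls and floor about 3 mm thick. Origin: centre of its underside, on the bench. It may lie on the robot's left or right; the block then lies on the other side.
- reagent_bottle: Bystander: amber glass bottle with white cap, 60 mm in diameter and 100 mm high, standing beyond the work. Origin: centre of its underside.
- septa_jar: Bystander: clear squat jar, 56 mm in diameter and 60 mm high, standing beyond the work. Origin: centre of its underside.
- column_wrench: Bystander: flat steel wrench about 150 mm long lying between the block and the tray, roughly pointing away from the robot, lower than 20 mm. Origin: its underside, near the middle of its length; its long axis is its own x.
There are look-alikes about, which are no part of the job. Leave any green, purple or red look-alike of the well_block alone.

How it is judged:
By the outcome, as a careful person would: the job done as asked, in the order asked, and still so for the second after the job is handed in, while the arm keeps its last pose, push and grip.
It also fails if it takes over 40 s, if anything falls off the work surface, if the arm or the gripper's body presses on something with over 40 N, if the wrist force passes 120 N, or if a joint passes its speed limit or range.

## Working session

There is one attempt and no reset: what is moved stays moved. The work goes in short steps, Python scripts to look and compute and a tool call to move; the robot and the scene stay as the last step left them, time stands still between calls to the robot, and variables do not carry over. Pictures are saved under pics/ and viewed, at most 10 in all, crops included, and the job is handed in when it is done.

Besides the shell and the picture viewer there is one more tool, called as name(argument=value, ...), one argument or row to a line, values as JSON. carry_out: Moves the arm, as the interface text tells. Its arguments: {"type":"object","properties":{"rows":{"type":"array"},"force":{"type":"number"}},"required":["rows"]}

```bash
mkdir -p pics; python3 - <<'E'
from cell import bot
import cv2,numpy as np
for n in("scene","top"):
    im=bot.capture(n);cv2.imwrite(f"pics/{n}0.png",im)
    c=bot.camera_info(n);print(n,c)
s=bot.sense();print(s)
E
```

```text
scene {'camera_matrix': array([[361.08160515,   0.        , 254.07127054],
       [  0.        , 361.08160515, 193.37841386],
       [  0.        ,   0.        ,   1.        ]]), 'extrinsics': array([[-0.16298722,  0.98660233, -0.00714278,  0.07830718],
       [-0.83938408, -0.13485463,  0.52654402,  0.45117403],
       [ 0.51852632,  0.09181548,  0.85011786, -1.1162272 ],
       [ 0.        ,  0.        ,  0.        ,  1.        ]])}
top {'camera_matrix': array([[473.6182308 ,   0.        , 259.30951267],
       [  0.        , 473.6182308 , 184.84619255],
       [  0.        ,   0.        ,   1.        ]]), 'extrinsics': array([[ 1.85107380e-02, -9.99652210e-01,  1.87832928e-02,
        -3.63872562e-04],
       [ 9.83999364e-01,  2.15441476e-02,  1.76864640e-01,
        -5.43189723e-01],
       [-1.77207799e-01,  1.52088531e-02,  9.84055937e-01,
        -9.60411477e-01],
       [ 0.00000000e+00,  0.00000000e+00,  0.00000000e+00,
         1.00000000e+00]])}
{'clock': 0.1, 'joints': array([ 9.34910240e-01,  1.58975060e-01,  1.59809576e+00, -4.64022693e-06,
        1.38615597e+00, -2.10091545e-01]), 'dq': array([ 5.52305969e-05,  5.95357447e-04, -4.80002014e-03, -9.71452182e-04,
       -1.18816467e-03, -5.59044625e-04]), 'joint_efforts': array([-2.70050868e-04, -3.86502171e+01, -3.22960353e+01,  7.02541438e-02,
        3.40207340e-02, -1.40195823e-05]), 'eef_pos': array([0.23718388, 0.5232004 , 0.2137288 ]), 'ee_rot': array([-3.33316904e-04,  2.11292152e-01,  9.77422610e-01, -7.45992490e-04]), 'ft_force': array([-0.43764984, -0.79307265, -0.62906366]), 'ft_torque': array([-0.02871314, -0.00417544, -0.00096394]), 'grip_force': 0.0, 'gripper_width': 0.09173065414423104}
```

View pics/scene0.png

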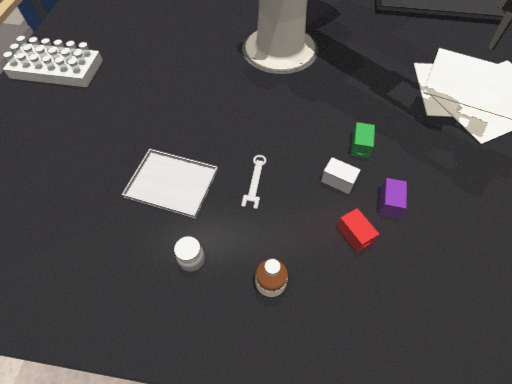

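View pics/top0.png

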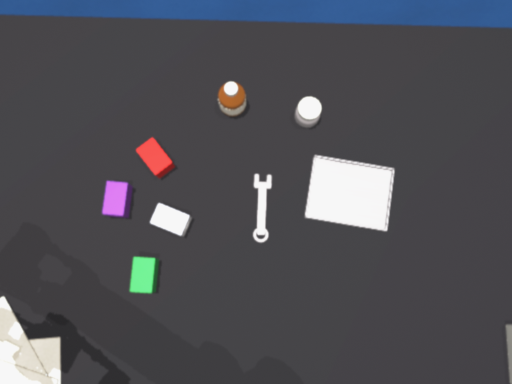

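The candidates are:
- Silver-white block: top (171,219), scene (341,176).
- Green look-alike: top (143,275).
- Purple look-alike: top (116,199).
- Red look-alike: top (155,158).
- White jar: top (308,112).

The description (plain aluminium) fits the silver block. I'll check it in a close crop and measure.

```bash
cat > h.py <<'E'
from cell import bot
import cv2,numpy as np
def ray(n,px,z):
    c=bot.camera_info(n);E=c["extrinsics"];R,t=E[:3,:3],E[:3,3]
    K=c["camera_matrix"];v=np.linalg.inv(K)@[px[0],px[1],1];d=R.T@(v*[1,-1,-1]);o=-R.T@t
    return o+d*(z-o[2])/d[2]
def proj(n,p):
    c=bot.camera_info(n);E=c["extrinsics"];q=E[:3,:3]@p+E[:3,3];q=c["camera_matrix"]@(q*[1,-1,-1]);return q[:2]/q[2]
E
python3 - <<'E'
from h import *
t=cv2.imread("pics/top0.png");s=cv2.imread("pics/scene0.png")
a=cv2.resize(t[190:250,130:210],None,fx=5,fy=5,interpolation=cv2.INTER_CUBIC)
b=cv2.resize(s[145:205,305:385],None,fx=5,fy=5,interpolation=cv2.INTER_CUBIC)
cv2.imwrite("pics/crop.png",np.hstack([a,b]))
for n,im,names in(("top",t,{"block":(171,219),"tray":(350,192),"wrench":(262,220),"bottle":(232,90),"jar":(308,108)}),("scene",s,{"block":(341,176)})):
    hsv=cv2.cvtColor(im,cv2.COLOR_BGR2HSV)
    m=(hsv[...,2]>120).astype(np.uint8)
    _,l,st,_=cv2.connectedComponentsWithStats(m)
    for k,p in names.items():
        i=l[p[1],p[0]]
        c=max(cv2.findContours((l==i).astype(np.uint8),0,2)[0],key=cv2.contourArea)
        r=cv2.minAreaRect(c);box=cv2.boxPoints(r)
        z={"block":.044,"tray":.014,"wrench":.01}.get(k,.06)
        print(n,k,r,st[i],'\n',[np.round(ray(n,q,z)[:2],3).tolist() for q in box],np.round(ray(n,r[0],z),3))
        if k=="block": print(cv2.approxPolyDP(c,2.5,True)[:,0].tolist())
    print(n,"cam",-np.linalg.inv(bot.camera_info(n)["extrinsics"][:3,:3])@bot.camera_info(n)["extrinsics"][:3,3])
E
```

```text
top block ((170.0862274169922, 219.03448486328125), (37.69615173339844, 23.76900291442871), 21.801406860351562) [149 202  41  34 874] 
 [[0.457, 0.242], [0.504, 0.227], [0.476, 0.151], [0.429, 0.168]] [0.467 0.197 0.044]
[[157, 203], [149, 222], [182, 235], [189, 215]]
top tray ((350.0675354003906, 192.59458923339844), (85.15867614746094, 64.60880279541016), 9.462322235107422) [ 305  155   90   77 5404] 
 [[0.479, -0.086], [0.623, -0.109], [0.595, -0.297], [0.452, -0.269]] [ 0.536 -0.19   0.014]
top wrench ((262.0, 207.49996948242188), (17.999996185302734, 68.99998474121094), 0.0) [253 173  19  70 784] 
 [[0.424, 0.021], [0.576, 0.025], [0.577, -0.015], [0.425, -0.018]] [0.5   0.003 0.01 ]
top bottle ((231.5, 97.5), (33.0, 27.0), 90.0) [218  81  28  34 748] 
 [[0.77, 0.105], [0.771, 0.046], [0.696, 0.045], [0.694, 0.103]] [0.733 0.075 0.06 ]
top jar ((308.2069091796875, 109.9827651977539), (24.511783599853516, 29.15416717529297), 21.801410675048828) [295  96  27  29 608] 
 [[0.687, -0.056], [0.749, -0.079], [0.73, -0.129], [0.668, -0.105]] [ 0.708 -0.092  0.06 ]
top cam [0.36431267 0.02594557 1.04117651]
scene block ((341.814453125, 169.9175262451172), (33.3033561706543, 16.854747772216797), 23.962486267089844) [324 157  37  27 546] 
 [[0.479, 0.158], [0.433, 0.171], [0.461, 0.241], [0.505, 0.227]] [0.47  0.2   0.044]
[[332, 157], [324, 171], [353, 183], [360, 170]]
scene cam [0.97026454 0.08607179 0.71192102]
```

View pics/crop.png

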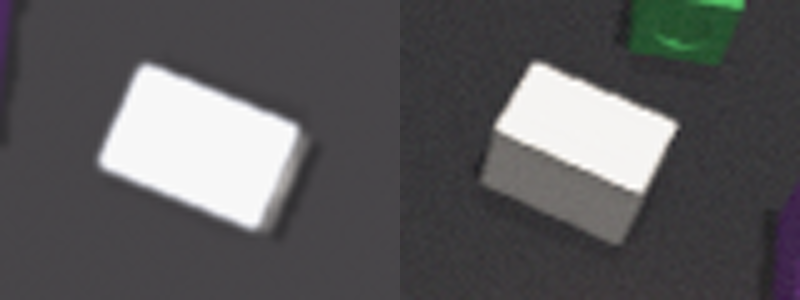

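The silver block shows a plain top and a plain +x long side, with only a thin sliver of the -y end at the right in the top view. I need the hole's end, so I'll stretch that sliver and also locate the neighbours.

```bash
cat >> h.py <<'E'
from scipy.spatial.transform import Rotation as Ro
def pose():
    s=bot.sense();q=s["ee_rot"];return s,Ro.from_quat([q[1],q[2],q[3],q[0]]).as_matrix()
def to(target):
    s,R=pose();print("t",round(s["clock"],2),"tcp",np.round(s["eef_pos"],4),"yaw_y",round(np.degrees(np.arctan2(R[1,1],R[0,1])),2),"d_tool",np.round(R.T@(np.array(target)-s["eef_pos"]),4),"w",round(s["gripper_width"],4),"gf",round(s["grip_force"],2),"ft",np.round(s["ft_force"],1))
E
python3 - <<'E'
from h import *
im=np.mean([bot.capture("top").astype(float) for _ in range(6)],0)
g=im.mean(2)
a=g[195:245,140:200];a=np.clip((a-20)*1.3,0,255).astype(np.uint8)
cv2.imwrite("pics/st.png",cv2.resize(a,None,fx=10,fy=10,interpolation=cv2.INTER_NEAREST))
for p,k in(((143,270),'g'),((116,195),'p'),((155,156),'r')): print(k,np.round(ray("top",p,.044),3))
u=np.array([np.cos(np.radians(68.5)),np.sin(np.radians(68.5)),0])
v=np.array([u[1],-u[0],0]);c=np.array([.47,.2,.022])
for z in(.013,0,-.013): print([int(cv2.getRectSubPix(g.astype(np.float32),(1,1),tuple(map(float,proj("top",c-u*.035+v*y+[0,0,z]))))[0,0]) for y in np.arange(-.02,.021,.005)])
print(proj("top",c-u*.035))
to([.478,.22,.15])
E
```

```text
g [0.36  0.247 0.044]
p [0.515 0.314 0.044]
r [0.602 0.236 0.044]
[245, 241, 242, 243, 241, 240, 241, 238, 214]
[205, 197, 207, 217, 211, 204, 205, 195, 164]
[148, 142, 157, 172, 170, 162, 152, 133, 117]
[185.34253202 224.81016891]
t 0.4 tcp [0.2375 0.5236 0.2145] yaw_y 65.6 d_tool [-0.3444 -0.1771  0.0645] w 0.0919 gf 0.0 ft [ 0.8 -0.1  0.3]
```

View pics/st.png

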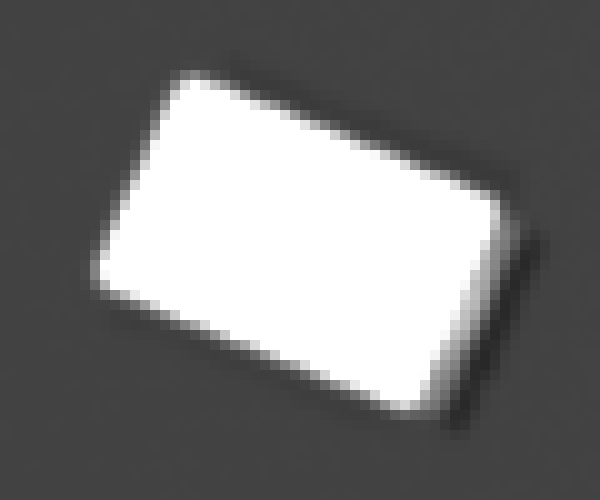

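```bash
python3 - <<'E'
from h import *
im=np.mean([bot.capture("top").astype(float) for _ in range(4)],0)
g=im.mean(2).astype(np.float32)
u=np.array([np.cos(np.radians(68.5)),np.sin(np.radians(68.5)),0])
v=np.array([u[1],-u[0],0]);c=np.array([.47,.2,.022])
for z in np.arange(.026,-.04,-.004): print(round(z,3),[int(cv2.getRectSubPix(g,(1,1),tuple(map(float,proj("top",c-u*.035+v*y+[0,0,z]))))[0,0]) for y in np.arange(-.026,.027,.004)])
s=np.mean([bot.capture("scene").astype(float) for _ in range(2)],0).astype(np.uint8)
t=im.astype(np.uint8)
def f(a,b,k):return cv2.resize(np.clip(a.astype(float)*b,0,255).astype(np.uint8),(400,300),interpolation=cv2.INTER_CUBIC)
cv2.imwrite("pics/look.png",np.vstack([np.hstack([f(t[205:235,165:205],1,10),f(s[120:165,340:400],1.4,6)]),np.hstack([f(s[170:230,370:450],1.5,6),f(s[200:260,330:410],1.3,6)])]))
E
```

```text
0.026 [141, 245, 247, 247, 247, 247, 247, 246, 247, 247, 247, 245, 154, 66]
0.022 [140, 244, 247, 246, 247, 247, 247, 246, 246, 247, 247, 245, 159, 66]
0.018 [136, 244, 246, 245, 245, 246, 247, 245, 244, 245, 247, 244, 161, 66]
0.014 [130, 241, 246, 243, 243, 244, 245, 244, 242, 242, 242, 242, 161, 66]
0.01 [123, 235, 238, 240, 240, 241, 238, 238, 238, 238, 232, 228, 158, 67]
0.006 [116, 225, 226, 224, 234, 235, 229, 226, 228, 230, 219, 210, 149, 67]
0.002 [103, 210, 212, 206, 216, 225, 219, 212, 211, 215, 204, 190, 135, 68]
-0.002 [95, 186, 196, 185, 198, 209, 206, 197, 193, 196, 186, 169, 120, 68]
-0.006 [90, 165, 176, 165, 179, 193, 193, 185, 177, 178, 167, 152, 106, 68]
-0.01 [86, 146, 158, 154, 164, 178, 182, 177, 165, 162, 151, 139, 97, 68]
-0.014 [83, 131, 141, 144, 155, 165, 171, 170, 159, 150, 136, 130, 94, 68]
-0.018 [80, 122, 128, 136, 146, 157, 163, 164, 153, 142, 126, 123, 92, 69]
-0.022 [77, 114, 122, 128, 138, 149, 154, 158, 147, 134, 120, 116, 90, 69]
-0.026 [75, 107, 116, 121, 129, 140, 145, 146, 139, 125, 113, 109, 87, 70]
-0.03 [72, 100, 110, 114, 118, 129, 135, 134, 126, 116, 106, 103, 87, 70]
-0.034 [71, 92, 103, 106, 106, 115, 122, 121, 113, 104, 97, 96, 84, 71]
-0.038 [70, 84, 94, 98, 95, 100, 108, 107, 99, 92, 88, 88, 79, 71]
```

View pics/look.png

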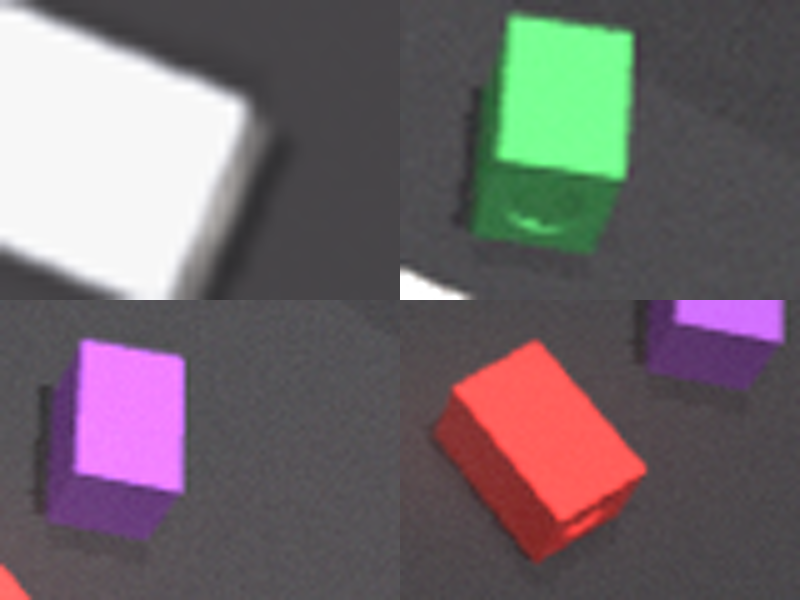

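The green and red look-alikes, which do have holes, show a bright arc low in the hole. The silver block's -y end sliver has the same bright bump in the middle: about 160 against 120 at the edges. So I take the hole to be in the -y end. I'll grip near that end so the closed end swings down under gravity.

carry_out(
  rows=[
    [[-0.029,-0.0185,0.0054],0,0.75],
    [[-0.029,-0.0185,0.0054],0,0.75],
    [[-0.029,-0.0185,0.0054],0,0.75],
    [[-0.029,-0.0185,0.0054],0,0.75],
    [[-0.029,-0.0185,0.0054],0,0.75],
    [[-0.029,-0.0185,0.0054],0,0.75],
    [[-0.029,-0.0185,0.0054],0,0.75],
    [[-0.029,-0.0185,0.0054],0,0.75],
    [[-0.029,-0.0185,0.0054],0,0.75],
    [[-0.029,-0.0185,0.0054],0,0.75],
    [[-0.029,-0.0185,0.0054],0,0.75],
    [[-0.029,-0.0185,0.0054],0,0.75],
    [[0,0,0],0,0.75],
    [[0,0,0],0,0.75],
  ],
)

```text
clock: 2.1
eef_pos: [0.4628, 0.1775, 0.1497]
ee_rot: [-0.0, 0.212, 0.977, 0.0]
ft_force: [0.7, 0.9, -0.4]
gripper_width: 0.0691
grip_force: 0.0
```

carry_out(
  rows=[
    [[0,0,0],7.9,0.75],
    [[0,0,0],7.9,0.75],
    [[0,0,0],7.9,0.75],
    [[0,0,0],7.9,0.75],
    [[0,0,0],7.9,0.75],
    [[0,0,0],7.9,0.75],
    [[0,0,0],7.9,0.75],
    [[0,0,0],7.9,0.75],
    [[0,0,0],7.9,0.75],
    [[0,0,0],7.9,0.75],
    [[0,0,0],7.9,0.75],
    [[0,0,0],0,0.75],
    [[0,0,0],0,0.75],
  ],
)

```text
clock: 3.4
eef_pos: [0.4623, 0.1786, 0.15]
ee_rot: [-0.0, 0.824, 0.566, 0.0]
ft_force: [0.2, -0.7, 0.5]
gripper_width: 0.0689
grip_force: 0.0
```

```bash
python3 - <<'E'
from h import *
to([.461,.178,.004])
E
```

```text
t 3.4 tcp [0.4623 0.1786 0.15  ] yaw_y -21.03 d_tool [-0.0011 -0.001   0.146 ] w 0.0689 gf 0.0 ft [ 0.2 -0.7  0.5]
```

carry_out(
  rows=[
    [[0,0,0.02],0,0.75],
    [[0,0,0.02],0,0.75],
    [[0,0,0.02],0,0.75],
    [[0,0,0.02],0,0.75],
    [[0,0,0.02],0,0.75],
    [[0,0,0.02],0,0.75],
    [[0,0,0.015],0,0.75],
    [[0,0,0.01],0,0.75],
    [[0,0,0],0,0.75],
  ],
)

```text
clock: 4.3
eef_pos: [0.4615, 0.1778, 0.0036]
ee_rot: [-0.001, 0.825, 0.565, -0.001]
ft_force: [-0.2, -0.4, 0.2]
gripper_width: 0.069
grip_force: 0.0
```

carry_out(
  rows=[
    [[0,0,0],0,0.4],
    [[0,0,0],0,0.4],
    [[0,0,0],0,0.4],
    [[0,0,0],0,0.4],
    [[0,0,0],0,0.4],
    [[0,0,0],0,0.4],
  ],
  force=6,
)

```text
clock: 4.9
eef_pos: [0.4623, 0.178, 0.0054]
ee_rot: [-0.0, 0.825, 0.564, -0.0]
ft_force: [-4.4, 0.1, 6.2]
gripper_width: 0.0449
grip_force: 6.0
```

carry_out(
  rows=[
    [[0,0,-0.004],0,0.4],
    [[0,0,-0.004],0,0.4],
    [[0,0,-0.004],0,0.4],
    [[0,0,-0.004],0,0.4],
    [[0,0,-0.004],0,0.4],
    [[0,0,-0.004],0,0.4],
    [[0,0,0],0,0.4],
    [[0,0,0],0,0.4],
  ],
)

```text
clock: 5.7
eef_pos: [0.4628, 0.1777, 0.0289]
ee_rot: [0.0, 0.826, 0.564, 0.0]
ft_force: [0.1, 0.5, -3.0]
gripper_width: 0.0447
grip_force: 5.9
```

```bash
python3 - <<'E'
from h import *
to([0.462,.178,.1])
s=bot.capture("scene");t=bot.capture("top")
a=cv2.resize(s[125:215,280:400],(400,300),interpolation=cv2.INTER_CUBIC);b=cv2.resize(t[180:255,120:220],(400,300),interpolation=cv2.INTER_CUBIC)
cv2.imwrite("pics/lift.png",np.hstack([a,b]))
E
```

```text
t 5.7 tcp [0.4628 0.1777 0.0289] yaw_y -21.3 d_tool [-0.     -0.0008 -0.0711] w 0.0447 gf 5.92 ft [ 0.1  0.5 -3. ]
```

View pics/lift.png

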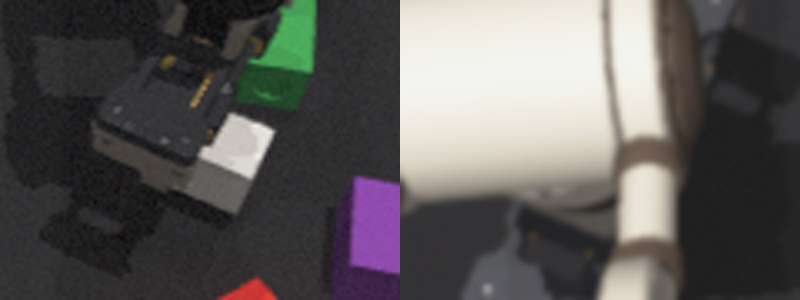

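The block is gripped and partly off the bench, but the tilt is hard to judge. I'll lift more so it's free of the bench, then look again.

carry_out(
  rows=[
    [[0,0,-0.006],0,0.4],
    [[0,0,-0.006],0,0.4],
    [[0,0,-0.006],0,0.4],
    [[0,0,-0.006],0,0.4],
    [[0,0,-0.006],0,0.4],
    [[0,0,-0.006],0,0.4],
    [[0,0,-0.006],0,0.4],
    [[0,0,-0.006],0,0.4],
    [[0,0,0],0,0.4],
    [[0,0,0],0,0.4],
  ],
)

```text
clock: 6.8
eef_pos: [0.4628, 0.1777, 0.0769]
ee_rot: [0.0, 0.826, 0.564, 0.0]
ft_force: [-0.0, -0.1, -2.7]
gripper_width: 0.0439
grip_force: 6.0
```

```bash
python3 - <<'E'
from h import *
to([0.462,.178,.1])
s=bot.capture("scene")
cv2.imwrite("pics/lift2.png",cv2.resize(s[115:215,280:400],(720,600),interpolation=cv2.INTER_CUBIC))
E
```

```text
t 6.8 tcp [0.4628 0.1777 0.0769] yaw_y -21.3 d_tool [-0.     -0.0008 -0.0231] w 0.0439 gf 6.0 ft [-0.  -0.1 -2.7]
```

View pics/lift2.png

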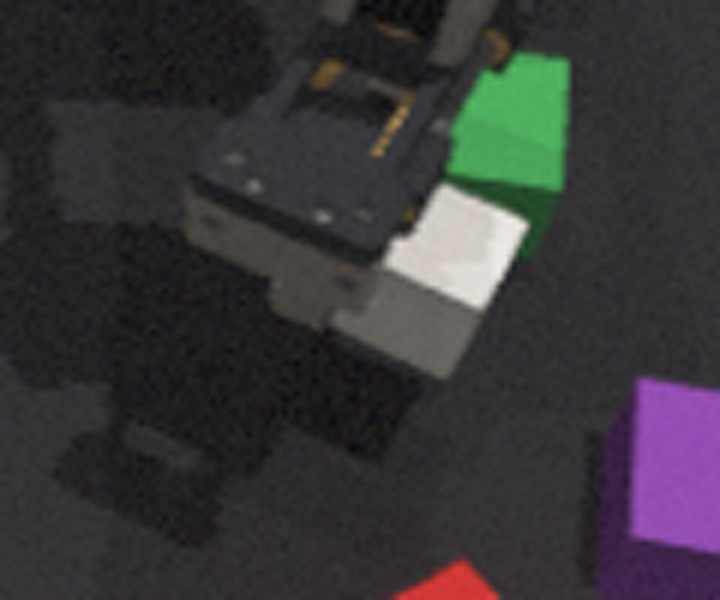

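The block is still level at 6 N, held by pad friction, and weighs about 0.28 kg. I'll lower it so the far corner would just clear the bench, then ease the grip until it swings.

carry_out(
  rows=[
    [[0,0,0.01],0,0.4],
    [[0,0,0.01],0,0.4],
    [[0,0,0.01],0,0.4],
    [[0,0,0],0,0.4],
  ],
)

```text
clock: 7.25
eef_pos: [0.4607, 0.1774, 0.0443]
ee_rot: [-0.001, 0.826, 0.564, -0.002]
ft_force: [0.1, -0.0, -3.4]
gripper_width: 0.0443
grip_force: 6.0
```

carry_out(
  rows=[
    [[0,0,0],0,0.4],
    [[0,0,0],0,0.4],
    [[0,0,0],0,0.4],
    [[0,0,0],0,0.4],
  ],
  force=4.5,
)

```text
clock: 7.65
eef_pos: [0.4631, 0.1778, 0.0472]
ee_rot: [0.0, 0.826, 0.564, 0.0]
ft_force: [0.7, 0.1, -3.0]
gripper_width: 0.0439
grip_force: 4.5
```

```bash
cat >> h.py <<'E'
def blob():
    s=bot.capture("scene");h=cv2.cvtColor(s,cv2.COLOR_BGR2HSV)
    m=((h[...,2]>85)&(h[...,1]<50)).astype(np.uint8);r=m[130:230,310:385];ys,xs=np.nonzero(r)
    print("blob n",len(xs),"mean",xs.mean()+310,ys.mean()+130,"box",xs.min()+310,xs.max()+310,ys.min()+130,ys.max()+130);return s
E
python3 - <<'E'
from h import *
to([0.462,.178,.1]);blob()
E
```

```text
t 7.65 tcp [0.4631 0.1778 0.0472] yaw_y -21.3 d_tool [-0.0002 -0.0011 -0.0528] w 0.0439 gf 4.5 ft [ 0.7  0.1 -3. ]
blob n 500 mean 349.806 168.814 box 316 364 145 185
```

carry_out(
  rows=[
    [[0,0,0],0,0.4],
    [[0,0,0],0,0.4],
    [[0,0,0],0,0.4],
    [[0,0,0],0,0.4],
  ],
  force=3.7,
)

```text
clock: 8.1
eef_pos: [0.4627, 0.1777, 0.0468]
ee_rot: [0.0, 0.826, 0.564, -0.0]
ft_force: [-0.1, 0.4, -2.6]
gripper_width: 0.0436
grip_force: 3.7
```

```bash
python3 - <<'E'
from h import *
to([0.462,.178,.1]);blob()
E
```

```text
t 8.1 tcp [0.4627 0.1777 0.0468] yaw_y -21.29 d_tool [ 0.0001 -0.0008 -0.0532] w 0.0436 gf 3.7 ft [-0.1  0.4 -2.6]
blob n 477 mean 345.0985324947589 174.34591194968553 box 316 358 146 187
```

The block has started to move. I'll ease the grip slightly more.

carry_out(
  rows=[
    [[0,0,0],0,0.4],
    [[0,0,0],0,0.4],
    [[0,0,0],0,0.4],
    [[0,0,0],0,0.4],
    [[0,0,0],0,0.4],
  ],
)

```text
clock: 8.65
eef_pos: [0.4628, 0.1777, 0.0468]
ee_rot: [0.0, 0.826, 0.564, -0.0]
ft_force: [1.0, 0.2, -2.3]
gripper_width: 0.0444
grip_force: 3.7
```

```bash
python3 - <<'E'
from h import *
to([0.462,.178,.1]);s=blob()
cv2.imwrite("pics/p1.png",cv2.resize(s[115:215,280:400],(720,600),interpolation=cv2.INTER_CUBIC))
E
```

```text
t 8.65 tcp [0.4628 0.1777 0.0468] yaw_y -21.3 d_tool [-0.     -0.0008 -0.0532] w 0.0444 gf 3.7 ft [ 1.   0.2 -2.3]
blob n 475 mean 345.22105263157897 174.39157894736843 box 321 358 146 187
```

View pics/p1.png

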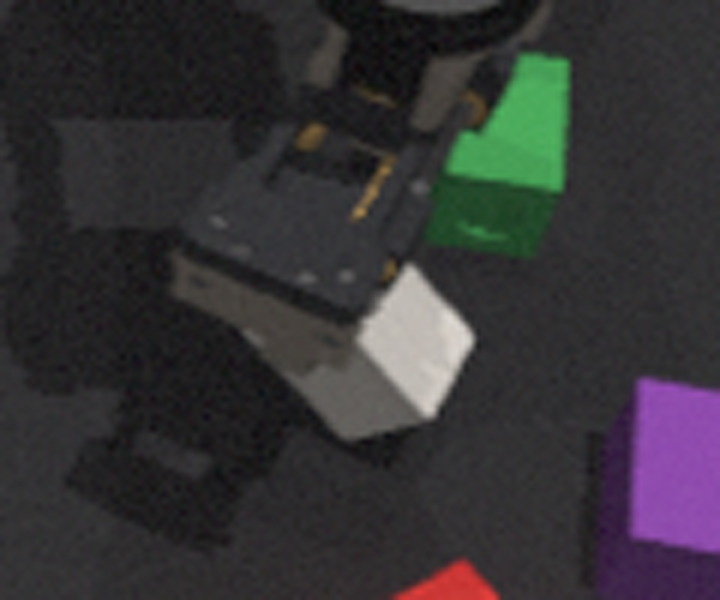

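It's tilted about 40°, closed end down, and its lower corner is near the bench. I'll raise it while keeping the light grip.

carry_out(
  rows=[
    [[0,0,-0.003],0,0.4],
    [[0,0,-0.003],0,0.4],
    [[0,0,-0.003],0,0.4],
    [[0,0,-0.003],0,0.4],
    [[0,0,-0.003],0,0.4],
    [[0,0,0],0,0.4],
    [[0,0,0],0,0.4],
  ],
)

```text
clock: 9.4
eef_pos: [0.4628, 0.1777, 0.0619]
ee_rot: [0.0, 0.826, 0.564, 0.0]
ft_force: [-0.5, 0.1, -3.4]
gripper_width: 0.0438
grip_force: 3.7
```

```bash
python3 - <<'E'
from h import *
to([0.462,.178,.1]);blob()
E
```

```text
t 9.4 tcp [0.4628 0.1777 0.0619] yaw_y -21.29 d_tool [-0.     -0.0008 -0.0381] w 0.0438 gf 3.7 ft [-0.5  0.1 -3.4]
blob n 505 mean 346.3247524752475 170.54851485148515 box 321 360 141 184
```

carry_out(
  rows=[
    [[0,0,0],0,0.4],
    [[0,0,0],0,0.4],
    [[0,0,0],0,0.4],
    [[0,0,0],0,0.4],
  ],
  force=3.2,
)

```text
clock: 9.85
eef_pos: [0.4627, 0.1777, 0.0617]
ee_rot: [-0.0, 0.826, 0.564, -0.0]
ft_force: [0.6, 0.4, -2.6]
gripper_width: 0.044
grip_force: 3.2
```

```bash
python3 - <<'E'
from h import *
to([0.462,.178,.1]);blob()
E
```

```text
t 9.85 tcp [0.4627 0.1777 0.0617] yaw_y -21.3 d_tool [ 0.     -0.0008 -0.0383] w 0.044 gf 3.2 ft [ 0.6  0.4 -2.6]
blob n 501 mean 346.2854291417166 170.52694610778443 box 321 360 141 183
```

carry_out(
  rows=[
    [[0,0,0.007],0,0.4],
    [[0,0,0.006],0,0.4],
    [[0,0,0.006],0,0.4],
    [[0,0,0],0,0.4],
    [[0,0,0],0,0.4],
  ],
  force=4,
)

```text
clock: 10.4
eef_pos: [0.4625, 0.1777, 0.0424]
ee_rot: [-0.0, 0.826, 0.564, -0.0]
ft_force: [-0.1, -0.5, -2.4]
gripper_width: 0.044
grip_force: 4.0
```

carry_out(
  rows=[
    [[0,0,0.003],0,0.4],
    [[0,0,0],0,0.4],
    [[0,0,0],0,0.4],
  ],
)

```text
clock: 10.7
eef_pos: [0.4628, 0.1777, 0.0399]
ee_rot: [0.0, 0.826, 0.564, 0.0]
ft_force: [-0.4, -0.9, -3.0]
gripper_width: 0.0438
grip_force: 4.0
```

carry_out(
  rows=[
    [[0,0,0.003],0,0.4],
    [[0,0,0],0,0.4],
    [[0,0,0],0,0.4],
  ],
)

```text
clock: 11.0
eef_pos: [0.4629, 0.1775, 0.0372]
ee_rot: [0.0, 0.826, 0.564, -0.0]
ft_force: [-2.5, -2.9, 4.2]
gripper_width: 0.0438
grip_force: 4.0
```

The corner met the bench at about z 0.038. I'll drag towards +x tool so that the bench friction swings the closed end under the grip.

carry_out(
  rows=[
    [[0.003,0,-0.0005],0,0.4],
    [[0.003,0,-0.0005],0,0.4],
    [[0.003,0,-0.0005],0,0.4],
    [[0.003,0,-0.0005],0,0.4],
    [[0,0,0],0,0.4],
  ],
)

```text
clock: 11.5
eef_pos: [0.4676, 0.1896, 0.039]
ee_rot: [-0.0, 0.826, 0.564, 0.001]
ft_force: [-0.7, -0.4, 3.6]
gripper_width: 0.0439
grip_force: 4.0
```

```bash
python3 - <<'E'
from h import *
to([0.462,.178,.1]);s=blob()
cv2.imwrite("pics/p2.png",cv2.resize(s[115:215,280:400],(720,600),interpolation=cv2.INTER_CUBIC))
E
```

```text
t 11.5 tcp [0.4676 0.1896 0.039 ] yaw_y -21.28 d_tool [-0.0127 -0.0009 -0.061 ] w 0.0439 gf 4.0 ft [-0.7 -0.4  3.6]
blob n 366 mean 347.22131147540983 178.68852459016392 box 322 359 150 189
```

carry_out(
  rows=[
    [[0.003,0,-0.0005],0,0.4],
    [[0.003,0,-0.0005],0,0.4],
    [[0.003,0,-0.0003],0,0.4],
    [[0.003,0,-0.0002],0,0.4],
    [[0.003,0,-0.0002],0,0.4],
    [[0,0,0],0,0.4],
  ],
)

```text
clock: 12.15
eef_pos: [0.4728, 0.2034, 0.0404]
ee_rot: [-0.0, 0.826, 0.564, 0.0]
ft_force: [1.7, 0.4, -0.9]
gripper_width: 0.044
grip_force: 4.0
```

```bash
python3 - <<'E'
from h import *
to([0.462,.178,.1]);s=blob()
cv2.imwrite("pics/p3.png",cv2.resize(s[115:215,280:400],(720,600),interpolation=cv2.INTER_CUBIC))
E
```

```text
t 12.15 tcp [0.4728 0.2034 0.0404] yaw_y -21.29 d_tool [-0.0276 -0.0008 -0.0596] w 0.044 gf 4.0 ft [ 1.7  0.4 -0.9]
blob n 278 mean 349.1294964028777 181.9496402877698 box 328 361 154 191
```

carry_out(
  rows=[
    [[0.003,0,0],0,0.4],
    [[0.003,0,0],0,0.4],
    [[0.003,0,0],0,0.4],
    [[0.003,0,0.0003],0,0.4],
    [[0.003,0,0.0005],0,0.4],
    [[0,0,0],0,0.4],
  ],
)

```text
clock: 12.8
eef_pos: [0.4779, 0.2173, 0.0395]
ee_rot: [-0.0, 0.826, 0.564, 0.0]
ft_force: [0.6, -0.6, -1.6]
gripper_width: 0.0442
grip_force: 4.0
```

```bash
python3 - <<'E'
from h import *
to([0.462,.178,.1]);s=blob()
cv2.imwrite("pics/p4.png",cv2.resize(s[115:215,280:400],(720,600),interpolation=cv2.INTER_CUBIC))
E
```

```text
t 12.8 tcp [0.4779 0.2173 0.0395] yaw_y -21.28 d_tool [-0.0424 -0.0006 -0.0605] w 0.0442 gf 4.0 ft [ 0.6 -0.6 -1.6]
blob n 180 mean 348.1 186.1277777777778 box 336 369 156 193
```

View pics/p4.png

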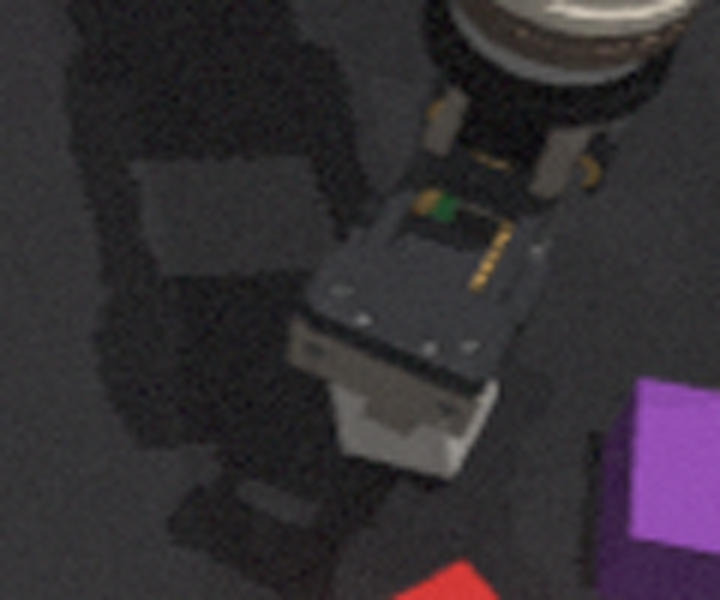

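The block is now nearly upright, around 75-80°. Next I press it down so the closed face squares up on the bench.

carry_out(
  rows=[
    [[0.002,0,0.001],0,0.4],
    [[0.002,0,0.001],0,0.4],
    [[0.001,0,0.001],0,0.4],
    [[0,0,0.001],0,0.4],
    [[0,0,0],0,0.4],
    [[0,0,0],0,0.4],
  ],
)

```text
clock: 13.45
eef_pos: [0.4801, 0.2224, 0.0362]
ee_rot: [-0.0, 0.826, 0.564, 0.001]
ft_force: [-2.4, 3.7, 5.4]
gripper_width: 0.044
grip_force: 4.0
```

carry_out(
  rows=[
    [[0,0,0.001],0,0.4],
    [[0,0,0.001],0,0.4],
    [[0,0,0],0,0.4],
  ],
)

```text
clock: 13.75
eef_pos: [0.48, 0.2223, 0.0342]
ee_rot: [-0.0, 0.826, 0.564, 0.001]
ft_force: [-1.9, 3.9, 4.1]
gripper_width: 0.0438
grip_force: 4.0
```

```bash
python3 - <<'E'
from h import *
to([0.462,.178,.1]);s=blob()
E
```

```text
t 13.75 tcp [0.48   0.2223 0.0342] yaw_y -21.31 d_tool [-0.0477 -0.0007 -0.0659] w 0.0438 gf 4.0 ft [-1.9  3.9  4.1]
blob n 135 mean 347.8740740740741 185.96296296296296 box 337 380 130 195
```

Pushing harder only makes the pads slide, so the face is on the bench. I'll release so the block settles flat on its own, lower a little, and regrip firmly.

carry_out(
  rows=[
    [[0,0,0],0,0.55],
    [[0,0,0],0,0.65],
    [[0,0,0],0,0.65],
    [[0,0,0],0,0.65],
    [[0,0,0],0,0.65],
    [[0,0,0.004],0,0.65],
    [[0,0,0.004],0,0.65],
    [[0,0,0.004],0,0.65],
    [[0,0,0],0,0.65],
  ],
)

```text
clock: 14.7
eef_pos: [0.4791, 0.2213, 0.0208]
ee_rot: [-0.0, 0.826, 0.564, -0.001]
ft_force: [-0.5, 0.7, -0.2]
gripper_width: 0.0597
grip_force: 0.0
```

carry_out(
  rows=[
    [[0,0,0],0,0.4],
    [[0,0,0],0,0.4],
    [[0,0,0],0,0.4],
    [[0,0,0],0,0.4],
    [[0,0,0],0,0.4],
    [[0,0,0],0,0.4],
  ],
  force=30,
)

```text
clock: 15.3
eef_pos: [0.4799, 0.2216, 0.0218]
ee_rot: [0.0, 0.826, 0.564, 0.0]
ft_force: [-0.4, 0.2, 0.7]
gripper_width: 0.0439
grip_force: 30.0
```

```bash
python3 - <<'E'
from h import *
to([0.536,-.190,.15]);s=blob()
# tray centre from both views at rim
for n in("top","scene"):
    im=cv2.imread(f"pics/{n}0.png");g=(cv2.cvtColor(im,6)>110).astype(np.uint8);l=cv2.connectedComponents(cv2.morphologyEx(g,cv2.MORPH_CLOSE,np.ones((5,5))))[1]
    p=(350,192) if n=="top" else (170,183)
    c=max(cv2.findContours((l==l[p[1],p[0]]).astype(np.uint8),0,2)[0],key=cv2.contourArea)
    M=cv2.moments(c);print(n,ray(n,(M['m10']/M['m00'],M['m01']/M['m00']),.01))
E
```

```text
t 15.3 tcp [0.4799 0.2216 0.0218] yaw_y -21.3 d_tool [-0.3631  0.2017 -0.1282] w 0.0439 gf 30.0 ft [-0.4  0.2  0.7]
blob n 81 mean 349.5432098765432 184.20987654320987 box 336 377 132 197
top [ 0.53673939 -0.19028155  0.01      ]
scene [ 0.54229262 -0.1878531   0.01      ]
```

carry_out(
  rows=[
    [[0,0,-0.006],0,0.4],
    [[0,0,-0.012],0,0.4],
    [[0,0,-0.016],0,0.4],
    [[0,0,-0.016],0,0.4],
    [[0,0,-0.016],0,0.4],
    [[0,0,-0.016],0,0.4],
    [[0,0,-0.016],0,0.4],
    [[0,0,-0.016],0,0.4],
    [[0,0,-0.01],0,0.4],
    [[0,0,-0.005],0,0.4],
    [[0,0,0],0,0.4],
  ],
)

```text
clock: 16.45
eef_pos: [0.4801, 0.2216, 0.1514]
ee_rot: [0.0, 0.826, 0.564, 0.001]
ft_force: [0.2, -0.4, -2.6]
gripper_width: 0.0439
grip_force: 30.0
```

carry_out(
  rows=[
    [[-0.007,0.004,0],0,0.4],
    [[-0.014,0.008,0],0,0.4],
    [[-0.02,0.0113,0],0,0.4],
    [[-0.02,0.0113,0],0,0.4],
    [[-0.02,0.0113,0],0,0.4],
    [[-0.02,0.0113,0],0,0.4],
    [[-0.02,0.0113,0],0,0.4],
    [[-0.02,0.0113,0],0,0.4],
    [[-0.02,0.0113,0],0,0.4],
    [[-0.02,0.0113,0],0,0.4],
    [[-0.02,0.0113,0],0,0.4],
    [[-0.02,0.0113,0],0,0.4],
    [[-0.02,0.0113,0],0,0.4],
    [[-0.02,0.0113,0],0,0.4],
    [[-0.02,0.0113,0],0,0.4],
    [[-0.02,0.0113,0],0,0.4],
    [[-0.02,0.0113,0],0,0.4],
    [[-0.02,0.0113,0],0,0.4],
    [[-0.014,0.008,0],0,0.4],
    [[-0.006,0.003,0],0,0.4],
  ],
)

```text
clock: 18.45
eef_pos: [0.5381, -0.1903, 0.1499]
ee_rot: [-0.0, 0.826, 0.564, -0.0]
ft_force: [-1.0, 0.1, -2.2]
gripper_width: 0.0439
grip_force: 30.0
```

carry_out(
  rows=[
    [[0,0,0],0,0.4],
    [[0,0,0],0,0.4],
    [[0,0,0],0,0.4],
  ],
)

```text
clock: 18.75
eef_pos: [0.5385, -0.1878, 0.1506]
ee_rot: [-0.0, 0.825, 0.565, -0.0]
ft_force: [-0.2, -0.3, -3.2]
gripper_width: 0.0437
grip_force: 30.0
```

```bash
python3 - <<'E'
from h import *
to([0.539,-.189,.15]);s=bot.capture("scene")
p=proj("scene",np.array([.539,-.189,.16]));print(p)
x,y=map(int,p);a=s[max(0,y-55):y+95,max(0,x-100):x+100]
cv2.imwrite("pics/end.png",cv2.resize(a,None,fx=4,fy=4,interpolation=cv2.INTER_CUBIC))
E
```

```text
t 18.75 tcp [ 0.5385 -0.1878  0.1506] yaw_y -21.24 d_tool [-0.0009  0.0009  0.0006] w 0.0437 gf 30.0 ft [-0.2 -0.3 -3.2]
[154.93334352 138.82937688]
```

View pics/end.png

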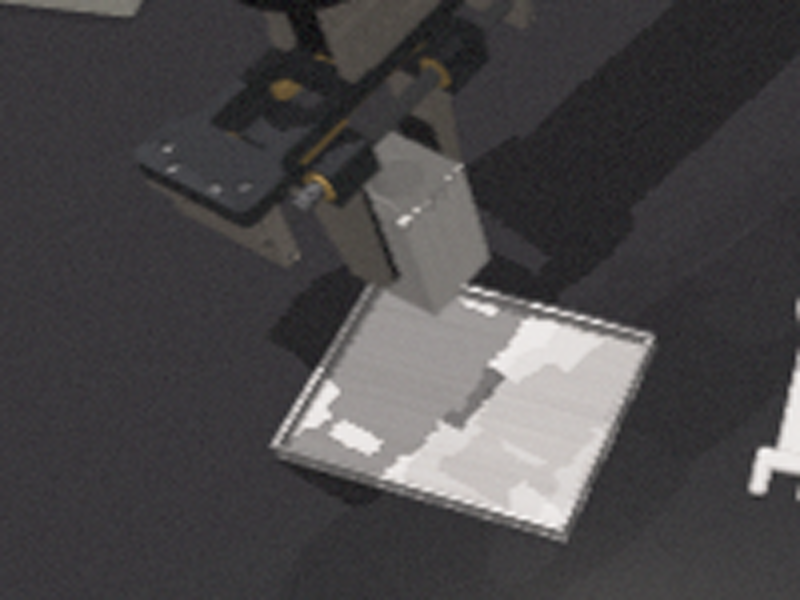

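The round hole shows in the upward face at crop (395,180), and the block is upright over the tray. I'll check how well it's centred.

```bash
python3 - <<'E'
from h import *
print(ray("scene",(152.75,127.8),.199), ray("scene",(163.2,161),.129))
to([0.539,-.189,.15])
E
```

```text
[ 0.54407978 -0.18191557  0.199     ] [ 0.56803877 -0.17020553  0.129     ]
t 18.8 tcp [ 0.5385 -0.1879  0.1507] yaw_y -21.23 d_tool [-0.0008  0.0008  0.0007] w 0.0437 gf 30.0 ft [ 0.1 -0.1 -2.5]
```

carry_out(
  rows=[
    [[-0.003,0,0],0,0.4],
    [[-0.004,0,0],0,0.4],
    [[0,0,0],0,0.4],
    [[0,0,0],0,0.4],
    [[0,0,0],0,0.4],
    [[0,0,0],0,0.4],
    [[0,0,0],0,0.4],
  ],
)

```text
clock: 19.5
eef_pos: [0.5361, -0.1953, 0.1507]
ee_rot: [-0.0, 0.826, 0.564, 0.0]
ft_force: [0.9, 0.2, -4.0]
gripper_width: 0.044
grip_force: 30.0
```

```bash
python3 -c "
from h import *
to([0.539,-.189,.15]);print(bot.sign_off())"
```

```text
t 19.5 tcp [ 0.5361 -0.1953  0.1507] yaw_y -21.29 d_tool [0.007  0.0004 0.0007] w 0.044 gf 30.0 ft [ 0.9  0.2 -4. ]
the job is handed in; nothing more can be done
None
```

The job is handed in at 19.5 s: the block is held hole up over the middle of the tray, its underside about 13 cm above the bench, and the arm stayed clear of the bottle, jar and wrench.

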